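Bring the bin status tags up to date

TASK

Some component bins have been restocked and the flip tags on the rail in front of them are out of date. Gently push over with a fingertip the tags that are wrong, so that every full bin has the green face of its tag showing on top and the bin that is nearly empty has the red face showing. Do not pinch or grip the tags, and leave the bins and everything else on the bench where they are.

Things in the scene. Friction and masses are not known exactly. Their poses are not given: they have to be found in the camera images.
- rail: Fixed tag rail in front of the bins: aluminium profile 20 x 20 x 500 mm, top 40 mm above the bench, end blocks 48 mm high, grey foot 84 x 550 mm. Origin: centre of the foot's underside, on the bench. y runs along the rail, x points at the bins (roughly away from the robot). Four identical flip tags stand on it about 125 mm apart; which one has which place differs from start to start.
- tag_1_pin (a point): Middle of this flip tag's hinge pin, 58 mm above the bench, over the rail's centre line; axes as the rail's, the pin lies along x. Below it a black saddle, 32 x 26 mm, and rests that reach at most 10 mm above the pin.
- tag_1_edge (a point): Middle of the free edge of this tag's leaf, 48 mm from the pin. Leaf: slippery plastic, 46 mm wide along the pin, 3 mm thick, one face green with a white disc, the other red with a white bar; the face turned upward is the one that shows. At rest it leans 50 degrees from upright, this edge 37 mm to one side of the pin along the rail and 31 mm above it.
- tag_1 (a joint): Lean of this tag's leaf, rad: 0 upright; +0.87 fallen fully to the rail's -y side, green face up; -0.87 fallen fully to the rail's +y side, red face up. About 30 g, turns almost freely: pushed past upright it falls to the other rest by itself and stays there.
- tag_2_pin (a point): Middle of this flip tag's hinge pin, 58 mm above the bench, over the rail's centre line; axes as the rail's, the pin lies along x. Below it a black saddle, 32 x 26 mm, and rests that reach at most 10 mm above the pin.
- tag_2_edge (a point): Middle of the free edge of this tag's leaf, 48 mm from the pin. Leaf: slippery plastic, 46 mm wide along the pin, 3 mm thick, one face green with a white disc, the other red with a white bar; the face turned upward is the one that shows. At rest it leans 50 degrees from upright, this edge 37 mm to one side of the pin along the rail and 31 mm above it.
- tag_2 (a joint): Lean of this tag's leaf, rad: 0 upright; +0.87 fallen fully to the rail's -y side, green face up; -0.87 fallen fully to the rail's +y side, red face up. About 30 g, turns almost freely: pushed past upright it falls to the other rest by itself and stays there.
- tag_3_pin (a point): Middle of this flip tag's hinge pin, 58 mm above the bench, over the rail's centre line; axes as the rail's, the pin lies along x. Below it a black saddle, 32 x 26 mm, and rests that reach at most 10 mm above the pin.
- tag_3_edge (a point): Middle of the free edge of this tag's leaf, 48 mm from the pin. Leaf: slippery plastic, 46 mm wide along the pin, 3 mm thick, one face green with a white disc, the other red with a white bar; the face turned upward is the one that shows. At rest it leans 50 degrees from upright, this edge 37 mm to one side of the pin along the rail and 31 mm above it.
- tag_3 (a joint): Lean of this tag's leaf, rad: 0 upright; +0.87 fallen fully to the rail's -y side, green face up; -0.87 fallen fully to the rail's +y side, red face up. About 30 g, turns almost freely: pushed past upright it falls to the other rest by itself and stays there.
- tag_4_pin (a point): Middle of this flip tag's hinge pin, 58 mm above the bench, over the rail's centre line; axes as the rail's, the pin lies along x. Below it a black saddle, 32 x 26 mm, and rests that reach at most 10 mm above the pin.
- tag_4_edge (a point): Middle of the free edge of this tag's leaf, 48 mm from the pin. Leaf: slippery plastic, 46 mm wide along the pin, 3 mm thick, one face green with a white disc, the other red with a white bar; the face turned upward is the one that shows. At rest it leans 50 degrees from upright, this edge 37 mm to one side of the pin along the rail and 31 mm above it.
- tag_4 (a joint): Lean of this tag's leaf, rad: 0 upright; +0.87 fallen fully to the rail's -y side, green face up; -0.87 fallen fully to the rail's +y side, red face up. About 30 g, turns almost freely: pushed past upright it falls to the other rest by itself and stays there.
- bin_capacitors: Loose open-front black bin, 150 x 100 x 75 mm high (full: parts up to 90 mm), FULL: heaped to the rim with dark blue cylindrical capacitors. Origin: centre of its underside; -x is its low front, facing the rail. It stands behind one of the tags, about 135 mm beyond the pin along the rail's x and within 20 mm of it along y: that is its tag.
- bin_relays: Loose open-front black bin, 150 x 100 x 75 mm high (full: parts up to 90 mm), FULL: heaped to the rim with orange box-shaped relays. Origin: centre of its underside; -x is its low front, facing the rail. It stands behind one of the tags, about 135 mm beyond the pin along the rail's x and within 20 mm of it along y: that is its tag.
- bin_headers: Loose open-front black bin, 150 x 100 x 75 mm high (full: parts up to 90 mm), NEARLY EMPTY (not full): three small white connectors lie on its bare floor. Origin: centre of its underside; -x is its low front, facing the rail. It stands behind one of the tags, about 135 mm beyond the pin along the rail's x and within 20 mm of it along y: that is its tag.
- bin_coils: Loose open-front black bin, 150 x 100 x 75 mm high (full: parts up to 90 mm), FULL: heaped to the rim with copper coils between black flanges. Origin: centre of its underside; -x is its low front, facing the rail. It stands behind one of the tags, about 135 mm beyond the pin along the rail's x and within 20 mm of it along y: that is its tag.
- solder_spool: Reel of solder, 54 mm across, 44 mm high, standing. Origin: centre of underside. Not part of the job: to be left where it is.
- flux_bottle: White bottle with a red cap, 38 mm across, 105 mm high, standing beside the rail's end. Origin: centre of underside. Not part of the job: to be left where it is.
- screwdriver: Yellow-handled screwdriver, 170 mm long, lying. Origin: on its underside, along its length. Not part of the job: to be left where it is.
- tweezers: Steel tweezers, 125 mm long, lying, 8 mm high. Origin: middle of underside. Not part of the job: to be left where it is.
- stray_capacitor: One dark blue capacitor, 18 mm across, 27 mm high, standing in front of the rail. Origin: centre of underside. Not part of the job: to be left where it is.
- esd_brush: Black-handled brush, 160 mm long, lying beyond the bins. Origin: on its underside, along its length. Not part of the job: to be left where it is.
- spare_board: Small green circuit board, 80 x 55 mm, 13 mm high, lying beyond the bins. Origin: centre of underside. Not part of the job: to be left where it is.

How it is judged (in metres and radians):
At the end, for the whole second after the job is handed in: Every tag has fallen fully to a side and is still: more than 0.75 rad to the green-up side in front of the three full bins, more than 0.75 rad to the red-up side in front of the nearly empty one. Bins within 12 mm and all other things within 15 mm of where they started ((((y of tag_1_pin in the frame of bin_capacitors between -0.06 and 0.06 m or y of tag_1_pin in the frame of bin_relays between -0.06 and 0.06 m or y of tag_1_pin in the frame of bin_coils between -0.06 and 0.06 m) and value of joint tag_1 above 0.75 rad) or (y of tag_1_pin in the frame of bin_headers between -0.06 and 0.06 m and value of joint tag_1 below -0.75 rad)) and velocity of joint tag_1 between -0.15 and 0.15 rad/s and (((y of tag_2_pin in the frame of bin_capacitors between -0.06 and 0.06 m or y of tag_2_pin in the frame of bin_relays between -0.06 and 0.06 m or y of tag_2_pin in the frame of bin_coils between -0.06 and 0.06 m) and value of joint tag_2 above 0.75 rad) or (y of tag_2_pin in the frame of bin_headers between -0.06 and 0.06 m and value of joint tag_2 below -0.75 rad)) and velocity of joint tag_2 between -0.15 and 0.15 rad/s and (((y of tag_3_pin in the frame of bin_capacitors between -0.06 and 0.06 m or y of tag_3_pin in the frame of bin_relays between -0.06 and 0.06 m or y of tag_3_pin in the frame of bin_coils between -0.06 and 0.06 m) and value of joint tag_3 above 0.75 rad) or (y of tag_3_pin in the frame of bin_headers between -0.06 and 0.06 m and value of joint tag_3 below -0.75 rad)) and velocity of joint tag_3 between -0.15 and 0.15 rad/s and (((y of tag_4_pin in the frame of bin_capacitors between -0.06 and 0.06 m or y of tag_4_pin in the frame of bin_relays between -0.06 and 0.06 m or y of tag_4_pin in the frame of bin_coils between -0.06 and 0.06 m) and value of joint tag_4 above 0.75 rad) or (y of tag_4_pin in the frame of bin_headers between -0.06 and 0.06 m and value of joint tag_4 below -0.75 rad)) and velocity of joint tag_4 between -0.15 and 0.15 rad/s and distance of each of bin_capacitors, bin_relays, bin_coils, bin_headers from where it was at the start of the episode below 0.012 m and distance of each of solder_spool, flux_bottle, screwdriver, tweezers, stray_capacitor, esd_brush, spare_board from where it was at the start of the episode below 0.015 m); the robot touches nothing.
It fails at once if a bin is shoved, tipped or lifted (more than 12 mm) (distance of any of bin_capacitors, bin_relays, bin_coils, bin_headers from where it was at the start of the episode above 0.012 m).
It fails at once if another thing on the bench is moved or lifted (more than 15 mm) (distance of any of solder_spool, flux_bottle, screwdriver, tweezers, stray_capacitor, esd_brush, spare_board from where it was at the start of the episode above 0.015 m).
It fails at once if a tag is gripped or pushed roughly (more than 15 N from the fingers on one leaf) (contact force between the fingers and tag_1 above 15 N or contact force between the fingers and tag_2 above 15 N or contact force between the fingers and tag_3 above 15 N or contact force between the fingers and tag_4 above 15 N).
It also fails if it takes over 51 s, if anything falls off the work surface, if the arm or the gripper's body presses on something with over 40 N, if the wrist force passes 120 N, or if a joint passes its speed limit or range.

ROBOT

A 6-joint arm with a two-finger parallel gripper is mounted at the origin on the work surface. World frame = base frame: x ahead of the robot, y to its left, z up, the work surface at z = 0. Lengths are in mm, angles in degrees, forces in N, time in s.
With the tool pointing down it reaches from about 300 to 850 mm from the base axis. Payload 4.2 kg.
Tool frame: the origin (TCP) lies at the very end of the fingers, on their centre line; the grasp point (between the pads) lies 19 mm behind it; z points along the fingers, x is the direction in which the jaws open and shut, and the axes are right-handed (so a half turn about z gives the same grasp; the last joint's range is limited). The gripper opens to 91 mm and grips with 3 to 60 N. Pads are 32 mm wide; open, the fingers measure 118 mm over their backs; the gripper's body (76 mm by 178 mm) begins 60 mm behind the grasp point.
Start: joints at [-65.947, 18.312, 89.639, -0, 72.044, -1.146], TCP at [244.816, -520.296, 213.976] pointing down, gripper open.
Joint ranges: [-177.97, 177.97], [-48.28, 115.42], [12.27, 149.76], [-77.06, 257.06], [2.81, 150.46], [-146.56, 146.56]. Speed limits (degrees/s): [147.25, 147.25, 180, 180, 180, 180].

INTERFACE

Orientations are given as [roll, pitch, yaw] about the fixed x, y, z axes, in that order (R = Rz(yaw) Ry(pitch) Rx(roll)).
In Python, from workcell import env gives the robot as it stands.
- The arm moves only by the tool servo_tool, never from a script. Its argument "plan" is a list of rows, each a list of 3 entries, a list of its own where there are three numbers: the turn, a rotation vector about the tool's x, y, z in degrees, then the shift along the tool's x, y, z in mm, then the finger opening in mm, from 0 to 91.2. In form: [[[ax, ay, az], [dx, dy, dz], claw], ...]. A call has exactly 10 rows; each row shifts and turns the pose as measured when the row begins, along the tool's axes as they then stand; what a row does not reach is not made up. A row lasts 1/8 s, in which the tool goes at most 62.5 mm and 10.7 degrees, less where a joint would pass 70% of its speed; a pose out of reach is approached as far as the arm can. A call with a gripper value outside its range is refused whole. The fingers move at their own pace and stop on an object; "squeeze" is the grip in N (left out, the last holds). Time passes only in rows, so rows that do not move let the fingers close, or fill a call up. It gives the time, the measured TCP pose, the force and the opening at its end, in the units of the state.
- env.state(): the state, without advancing time (a new reading comes with each control period).
- env.grab_frame(name): name is "scene" or "top" or "wrist"; returns a dict with "pixels" (384x512x3 uint8, red, green, blue), "intrinsics" (3x3 intrinsics, pixels), "distortion" ([k1, k2, p1, p2, k3] as OpenCV has them; the pictures are not rectified), "eye" and "attitude" of the camera in the world. Camera axes: x right, y up, looking along -z (the intrinsics and any distortion apply to the point x, -y, -z); pixel columns grow to the right and rows downward; lengths in mm; the calibration is good to about 2 mm. A picture is of the moment at which its call begins. There is no depth.
- env.job_done(): hands the job in, once; it reports no verdict.
The state is a dict: "time_s": time; "qpos": joint angles; "qvel": joint speeds; "effort": joint torques, N m; "ee_pos": TCP position; "ee_rot": TCP orientation; "force": force on the tool from outside, world axes, zero at the start; "torque": the same for the moment, N m; "gripper_width": finger opening in mm.
Only numpy, scipy, OpenCV 4.12 (cv2) and the standard library are available. Lean on these libraries where they do the work, as an engineer would, in place of code of your own. Each camera call takes 0.05 s, during which the arm holds its last target.

## Working session

There is one attempt and no reset: what is moved stays moved. The work goes in short steps, Python scripts to look and compute and a tool call to move; the robot and the scene stay as the last step left them, time stands still between calls to the robot, and variables do not carry over. Pictures are saved under pics/ and viewed, and the job is handed in when it is done.

Besides the shell and the picture viewer there is one more tool, called after "Request:" as name([rows], argument=value, ...), one row to a line, values as JSON. servo_tool: Moves the arm, as the interface text tells. Its arguments: {"type":"object","properties":{"plan":{"type":"array"},"squeeze":{"type":"number"}},"required":["plan"]}

```bash
mkdir -p pics; ls
python3 - <<'E'
from workcell import env
import cv2,json,numpy as np,pickle
print(env.state())
for n in ("scene","top","wrist"):
    f=env.grab_frame(n); pickle.dump(f,open(f'pics/{n}0.pkl','wb'))
    cv2.imwrite(f'pics/{n}0.png',f['pixels'][:,:,::-1])
    print(n,f['intrinsics'],f['distortion'],f['eye'],f['attitude'])
E
```

```text
pics
{'time_s': 0.0, 'qpos': array([-6.59458048e+01,  1.83520342e+01,  8.97055301e+01, -5.07238885e-04,
        7.20438916e+01, -1.14654608e+00]), 'qvel': array([ 0.08639825, -0.08308699,  0.03294316,  0.01697841, -0.08492215,
       -0.04061861]), 'effort': array([-2.37972141e-03, -4.12466919e+01, -2.31980306e+01,  7.24155921e-02,
        4.56236035e-02, -1.54168138e-04]), 'ee_pos': array([ 244.61888918, -519.82039832,  213.12227712]), 'ee_rot': array([-1.79998452e+02,  1.01445199e-01, -6.47991005e+01]), 'force': array([-0.12836604, -0.21064427,  0.08148422]), 'torque': array([-0.01059831, -0.01474237, -0.03047083]), 'gripper_width': 91.18212085824666}
scene [[346.91977653   0.         260.99420205]
 [  0.         346.91977653 186.01195924]
 [  0.           0.           1.        ]] [-0.01282722  0.          0.          0.          0.        ] [904.55357499 493.19698698 742.15003392] [ 43.19691291  -0.33296278 151.56081858]
top [[460.60296775   0.         262.24954439]
 [  0.         460.60296775 187.5111439 ]
 [  0.           0.           1.        ]] [-0.17452378  0.          0.          0.          0.        ] [ 487.75221811  -38.93172871 1198.52415604] [  6.42267218  -0.16113094 -91.38509674]
wrist [[330.20799978   0.         258.33955816]
 [  0.         330.20799978 185.28172428]
 [  0.           0.           1.        ]] [-0.09047938  0.          0.          0.          0.        ] [ 307.31662595 -490.13001752  384.15208461] [-14.1539013    0.12125239 -64.81971874]
```

View pics/scene0.png

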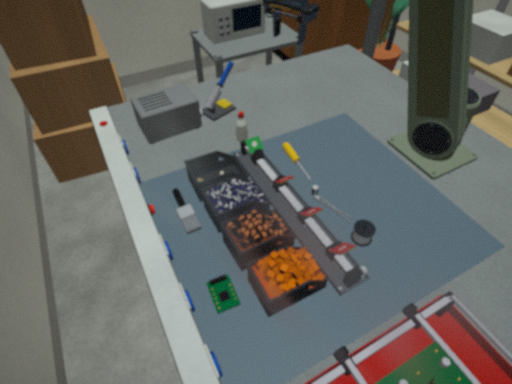

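View pics/top0.png

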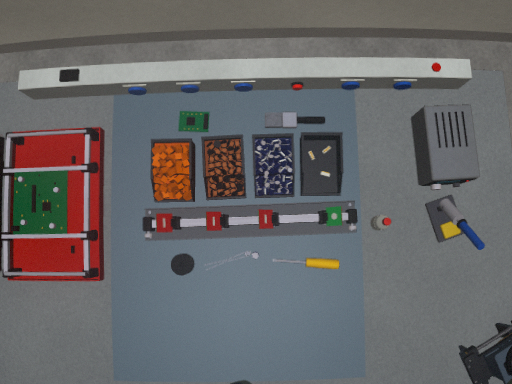

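```bash
cat > h.py <<'E'
import numpy as np,cv2,pickle
from scipy.spatial.transform import Rotation as R
def ray(f,uv):
    uv=np.array(uv,float).reshape(-1,1,2)
    n=cv2.undistortPoints(uv,f['intrinsics'],np.array(f['distortion'])).reshape(-1,2)
    d=np.c_[n[:,0],-n[:,1],-np.ones(len(n))]
    return R.from_euler('xyz',f['attitude'],degrees=True).apply(d)
def onz(f,uv,z):
    d=ray(f,uv);e=np.array(f['eye']);return e+d*((z-e[2])/d[:,2])[:,None]
E
python3 - <<'E'
from h import *
f=pickle.load(open('pics/top0.pkl','rb'));im=f['pixels']
cv2.imwrite('pics/topz.png',cv2.resize(im[195:275,140:400,::-1],None,fx=3,fy=3,interpolation=cv2.INTER_CUBIC))
g=pickle.load(open('pics/scene0.pkl','rb'))['pixels']
cv2.imwrite('pics/scz.png',cv2.resize(g[125:300,180:380,::-1],None,fx=4,fy=3.4,interpolation=cv2.INTER_CUBIC)[:600])
hsv=cv2.cvtColor(im,cv2.COLOR_RGB2HSV)
roi=np.zeros(im.shape[:2],np.uint8);roi[203:235,145:360]=1
for nm,m in (('red',((hsv[...,0]<8)|(hsv[...,0]>172))&(hsv[...,1]>130)&(hsv[...,2]>60)),('green',(hsv[...,0]>45)&(hsv[...,0]<80)&(hsv[...,1]>120))):
    m=(m*roi).astype(np.uint8)
    n,l,s,c=cv2.connectedComponentsWithStats(m)
    for i in range(1,n):
        if s[i,4]>40:
            x,y,w,h,a=s[i]; print(nm,s[i],c[i])
            print('   left/right mid at z89:',onz(f,[[x-.5,y+h/2],[x+w-.5,y+h/2]],89)[:,:2].round(1).tolist(),'z58',onz(f,[[x-.5,y+h/2],[x+w-.5,y+h/2]],58)[:,:2].round(1).tolist())
E
```

```text
red [259 210  14  19 214] [265.29439252 218.62149533]
   left/right mid at z89: [[535.3, -34.2], [534.5, -67.9]] z58 [[536.6, -34.0], [535.8, -68.7]]
red [206 212  16  19 238] [213.23109244 220.80672269]
   left/right mid at z89: [[533.3, 93.8], [532.5, 55.1]] z58 [[534.6, 97.5], [533.8, 57.7]]
red [156 214  17  18 242] [163.70661157 222.41322314]
   left/right mid at z89: [[532.1, 216.1], [531.3, 174.2]] z58 [[533.3, 223.2], [532.5, 180.2]]
green [326 206  16  20 221] [333.46606335 215.70588235]
   left/right mid at z89: [[539.6, -196.3], [538.5, -235.3]] z58 [[541.0, -200.7], [539.9, -240.8]]
```

View pics/topz.png

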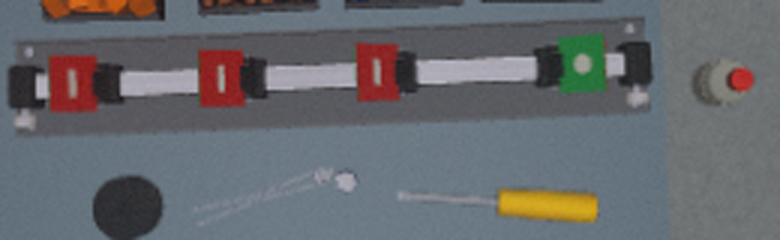

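View pics/scz.png

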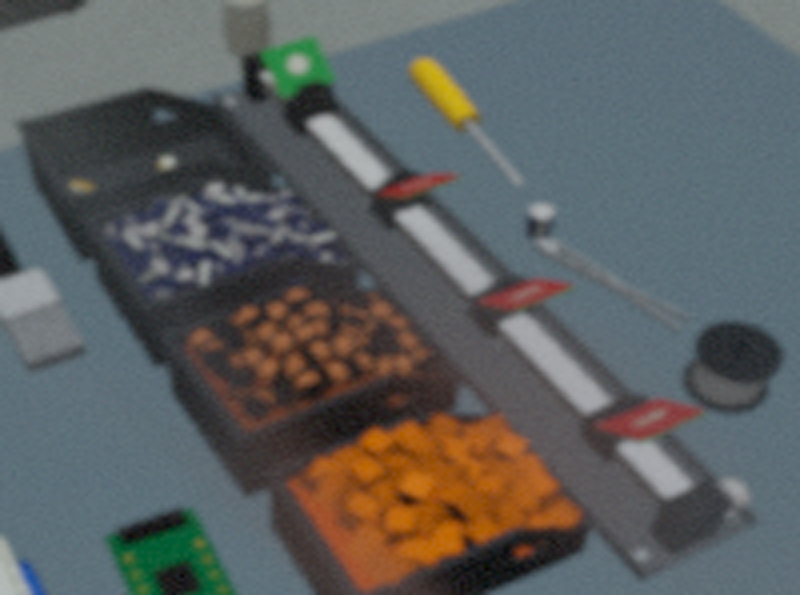

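The top view shows relays, coils and capacitors with red up (tags at columns 164, 213 and 265). The nearly empty headers bin shows green (column 333). So all four tags are wrong.

I'll turn the tool in line with the rail, close the fingers and move over to the green tag's outer side.

Request:
servo_tool([
  [[0,0,8],[0,0,0],0],
  [[0,0,8],[0,0,0],0],
  [[0,0,8],[0,0,0],0],
  [[0,0,0],[-36,-43,0],0],
  [[0,0,0],[-36,-43,0],0],
  [[0,0,0],[-36,-43,0],0],
  [[0,0,0],[-36,-43,0],0],
  [[0,0,0],[-36,-43,0],0],
  [[0,0,0],[-36,-43,0],0],
  [[0,0,0],[-36,-43,0],0],
])

```text
time_s: 1.4
ee_pos: [549.9, -261.4, 210.1]
ee_rot: [179.8, 0.2, -90.1]
force: [0.7, -0.9, -0.0]
gripper_width: 0.5
```

Request:
servo_tool([
  [[0,0,-1],[4,10,0],0],
  [[0,0,0],[0,0,25],0],
  [[0,0,0],[0,0,25],0],
  [[0,0,0],[0,0,25],0],
  [[0,0,0],[0,0,20],0],
  [[0,0,0],[0,0,10],0],
  [[0,0,0],[0,0,0],0],
  [[0,0,0],[0,0,0],0],
  [[0,0,0],[0,0,0],0],
  [[0,0,0],[0,0,0],0],
])

```text
time_s: 2.65
ee_pos: [537.9, -265.9, 103.1]
ee_rot: [179.8, 0.1, -88.8]
force: [-0.1, 0.1, 0.4]
gripper_width: 0.5
```

Run:
```python
from h import *
from workcell import env
for n in ("scene","wrist","top"):
    f=env.grab_frame(n)
    im=f['pixels'][:,:,::-1]
    if n=='scene': im=cv2.resize(im[100:250,180:380],None,fx=4,fy=4,interpolation=cv2.INTER_CUBIC)
    cv2.imwrite(f'pics/{n}1.png',im)
s=env.state();print(s['ee_pos'],s['ee_rot'])
```

```text
[ 537.73797998 -265.73679291  102.79494054] [ 1.79745133e+02  1.47819511e-01 -8.88178589e+01]
```

View pics/scene1.png

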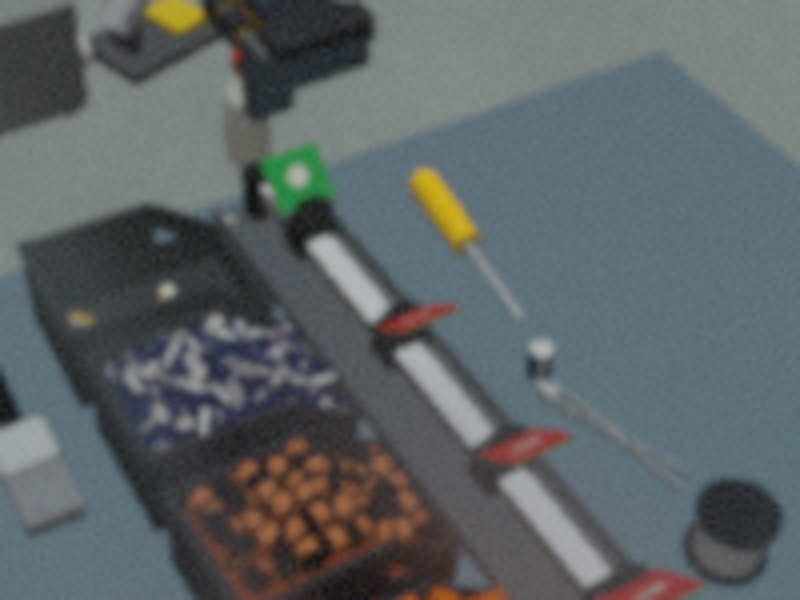

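View pics/wrist1.png

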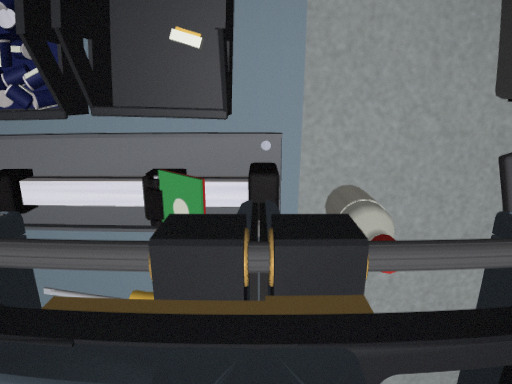

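Request:
servo_tool([
  [[0,0,0],[0,0,12],0],
  [[0,0,0],[0,0,12],0],
  [[0,0,0],[0,0,0],0],
  [[0,0,0],[-6,0,0],0],
  [[0,0,0],[-6,0,0],0],
  [[0,0,0],[-6,0,0],0],
  [[0,0,0],[-6,0,0],0],
  [[0,0,0],[-6,0,0],0],
  [[0,0,0],[-6,0,0],0],
  [[0,0,0],[0,0,0],0],
])

```text
time_s: 4.05
ee_pos: [536.9, -226.5, 77.4]
ee_rot: [179.8, 0.2, -88.8]
force: [-0.3, -0.3, 0.1]
gripper_width: 0.4
```

Request:
servo_tool([
  [[0,0,0],[-5,0,0],0],
  [[0,0,0],[-5,0,0],0],
  [[0,0,0],[-5,0,0],0],
  [[0,0,0],[-5,0,0],0],
  [[0,0,0],[-2,0,0],0],
  [[0,0,0],[0,0,0],0],
  [[0,0,0],[0,0,0],0],
  [[0,0,0],[0,0,-20],0],
  [[0,0,0],[0,0,-30],0],
  [[0,0,0],[0,0,0],0],
])

```text
time_s: 5.3
ee_pos: [536.4, -203.6, 127.9]
ee_rot: [179.7, 0.2, -88.8]
force: [0.4, 0.3, -0.4]
gripper_width: 0.4
```

Run:
```python
from h import *
from workcell import env
f=env.grab_frame("scene")
im=cv2.resize(f['pixels'][100:250,180:380,::-1],None,fx=4,fy=4,interpolation=cv2.INTER_CUBIC)
cv2.imwrite(f'pics/scene2.png',im)
s=env.state();print(s['ee_pos'],s['ee_rot'])
```

```text
[ 535.23004019 -203.135508    126.38481455] [179.50170543   0.24643236 -88.80453642]
```

View pics/scene2.png

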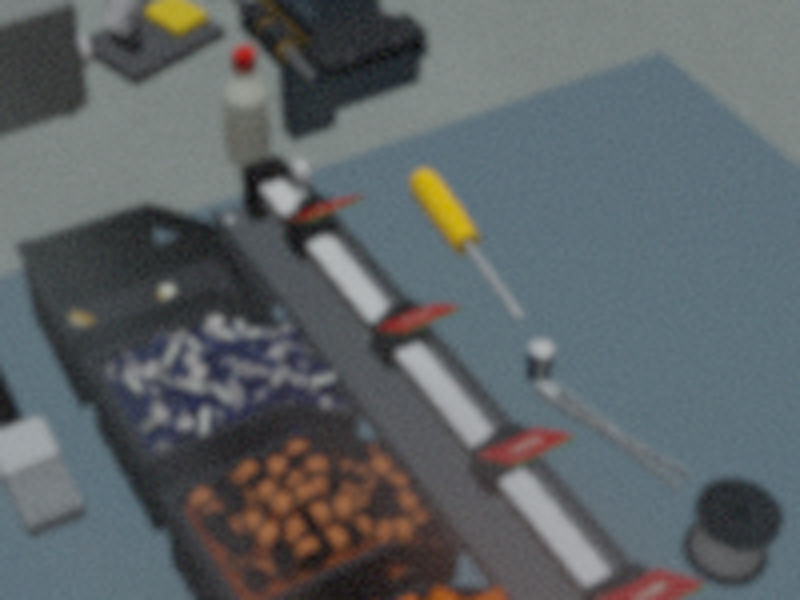

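The headers tag is now red up (red leaf near (325, 208) in the crop). Next are the three red tags, each pushed toward -y from its +y side.

Request:
servo_tool([
  [[0,0,0],[0,-3,-3],0],
  [[0,0,0],[-48,0,0],0],
  [[0,0,0],[-48,0,0],0],
  [[0,0,0],[-48,0,0],0],
  [[0,0,0],[-48,0,0],0],
  [[0,0,0],[0,0,0],0],
  [[0,0,0],[0,0,0],0],
  [[0,0,0],[0,0,0],0],
  [[0,0,0],[0,0,0],0],
  [[0,0,0],[0,0,0],0],
])

```text
time_s: 6.6
ee_pos: [532.6, -8.9, 123.1]
ee_rot: [178.9, 0.3, -89.2]
force: [-0.5, 0.1, -0.4]
gripper_width: 0.3
```

Request:
servo_tool([
  [[1,0,0],[-4,-2,0],0],
  [[0,0,0],[0,0,15],0],
  [[0,0,0],[0,0,15],0],
  [[0,0,0],[0,0,14],0],
  [[0,0,0],[0,0,0],0],
  [[0,0,0],[6,0,0],0],
  [[0,0,0],[6,0,0],0],
  [[0,0,0],[6,0,0],0],
  [[0,0,0],[6,0,0],0],
  [[0,0,0],[0,0,0],0],
])

```text
time_s: 7.85
ee_pos: [535.2, -30.9, 76.6]
ee_rot: [-180.0, 0.3, -89.2]
force: [0.5, -0.2, 0.0]
gripper_width: 0.7
```

Target is y = -66, so 35 mm more.

Request:
servo_tool([
  [[0,0,0],[6,0,0],0],
  [[0,0,0],[6,0,0],0],
  [[0,0,0],[6,0,0],0],
  [[0,0,0],[6,0,0],0],
  [[0,0,0],[6,0,0],0],
  [[0,0,0],[4,0,0],0],
  [[0,0,0],[0,0,0],0],
  [[0,0,0],[0,0,-20],0],
  [[0,0,0],[0,0,-28],0],
  [[0,0,0],[0,0,0],0],
])

```text
time_s: 9.1
ee_pos: [535.3, -67.5, 125.0]
ee_rot: [179.9, 0.3, -89.2]
force: [0.2, -0.6, -0.4]
gripper_width: 0.3
```

Run:
```python
from h import *
from workcell import env
f=env.grab_frame("scene")
im=cv2.resize(f['pixels'][100:250,180:380,::-1],None,fx=4,fy=4,interpolation=cv2.INTER_CUBIC)
cv2.imwrite(f'pics/scene3.png',im)
s=env.state();print(s['ee_pos'],s['ee_rot'])
```

```text
[534.10484609 -67.30348103 123.60865485] [179.75734966   0.35621869 -89.23881055]
```

View pics/scene3.png

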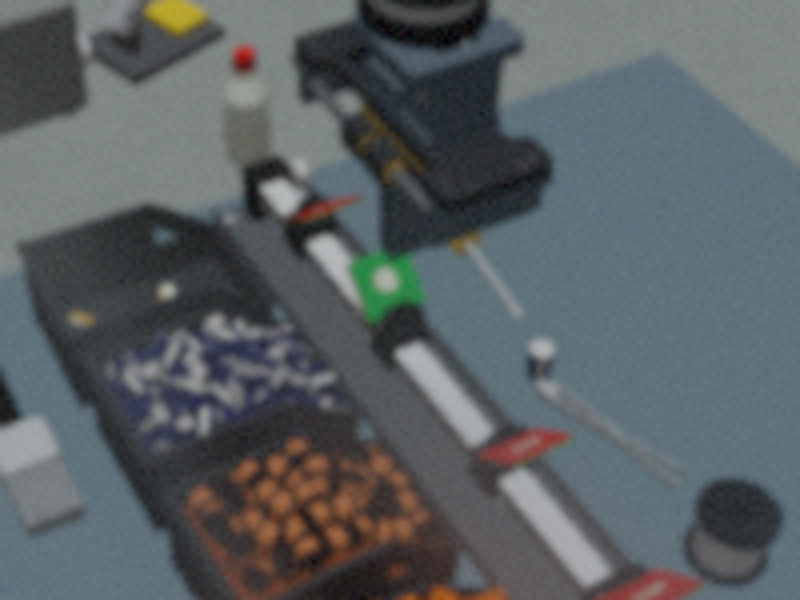

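The capacitors tag now shows green at (387, 282). Next is the coils tag.

Request:
servo_tool([
  [[0,0,0],[0,0,-3],0],
  [[0,0,0],[-46,0,0],0],
  [[0,0,0],[-46,0,0],0],
  [[0,0,0],[-46,0,0],0],
  [[0,0,0],[-46,0,0],0],
  [[0,0,0],[0,0,0],0],
  [[0,0,0],[0,0,0],0],
  [[0,0,0],[0,0,0],0],
  [[0,0,0],[0,0,15],0],
  [[0,0,0],[0,0,0],0],
])

```text
time_s: 10.4
ee_pos: [527.8, 118.5, 104.8]
ee_rot: [179.0, 0.2, -89.5]
force: [-1.2, 0.3, -0.4]
gripper_width: 0.4
```

Request:
servo_tool([
  [[1,0,0],[-4,-4,0],0],
  [[0,0,0],[0,0,14],0],
  [[0,0,0],[0,0,13],0],
  [[0,0,0],[0,0,0],0],
  [[0,0,0],[6,0,0],0],
  [[0,0,0],[6,0,0],0],
  [[0,0,0],[6,0,0],0],
  [[0,0,0],[6,0,0],0],
  [[0,0,0],[6,0,0],0],
  [[0,0,0],[0,0,0],0],
])

```text
time_s: 11.65
ee_pos: [533.0, 89.9, 76.3]
ee_rot: [-179.8, 0.3, -89.6]
force: [-0.4, -0.4, -0.6]
gripper_width: 0.1
```

Target is y = 62, so 28 mm more.

Request:
servo_tool([
  [[0,0,0],[6,0,0],0],
  [[0,0,0],[6,0,0],0],
  [[0,0,0],[6,0,0],0],
  [[0,0,0],[6,0,0],0],
  [[0,0,0],[4,0,0],0],
  [[0,0,0],[0,0,0],0],
  [[0,0,0],[0,0,-20],0],
  [[0,0,0],[0,0,-30],0],
  [[0,0,0],[0,0,0],0],
  [[0,0,0],[0,0,0],0],
])

```text
time_s: 12.9
ee_pos: [532.1, 59.8, 125.9]
ee_rot: [-180.0, 0.3, -89.6]
force: [-0.1, -0.4, 0.1]
gripper_width: 0.9
```

Run:
```python
from h import *
from workcell import env
f=env.grab_frame("scene")
im=cv2.resize(f['pixels'][125:275,180:380,::-1],None,fx=4,fy=4,interpolation=cv2.INTER_CUBIC)
cv2.imwrite(f'pics/scene4.png',im)
s=env.state();print(s['ee_pos'],s['ee_rot'])
```

```text
[532.2724429   59.81642009 125.96312264] [-179.96863845    0.25570999  -89.61780939]
```

View pics/scene4.png

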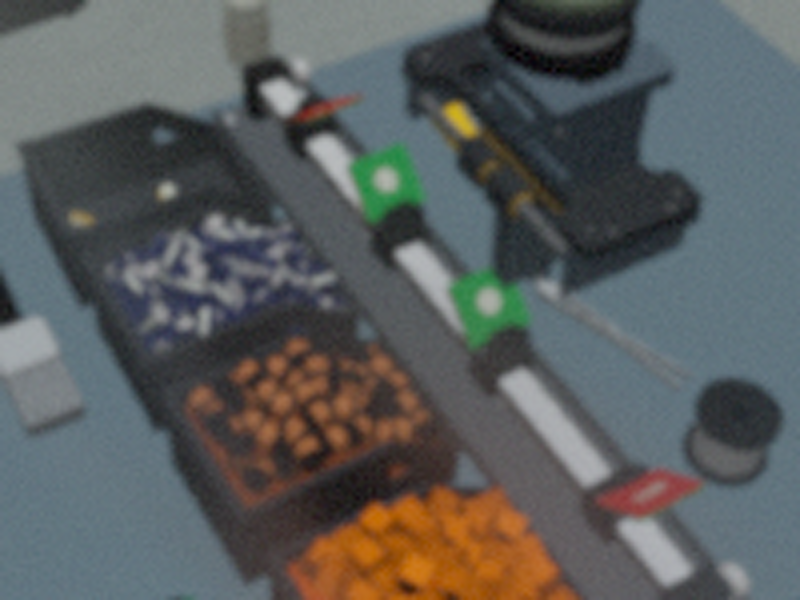

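The coils tag now shows green at (489, 302). The last one is the relays tag.

Request:
servo_tool([
  [[0,0,0],[0,-2,-3],0],
  [[0,0,0],[-46,0,0],0],
  [[0,0,0],[-46,0,0],0],
  [[0,0,0],[-46,0,0],0],
  [[0,0,0],[-46,0,0],0],
  [[0,0,0],[0,0,0],0],
  [[0,0,0],[0,0,0],0],
  [[0,0,0],[0,0,0],0],
  [[0,0,0],[0,0,15],0],
  [[0,0,0],[0,0,0],0],
])

```text
time_s: 14.2
ee_pos: [532.1, 245.0, 108.5]
ee_rot: [179.5, 0.0, -89.9]
force: [0.4, 0.4, -0.8]
gripper_width: 0.3
```

Request:
servo_tool([
  [[0,0,0],[0,0,10],0],
  [[0,0,0],[0,0,10],0],
  [[0,0,0],[0,0,10],0],
  [[0,0,0],[0,0,0],0],
  [[0,0,0],[6,0,0],0],
  [[0,0,0],[6,0,0],0],
  [[0,0,0],[6,0,0],0],
  [[0,0,0],[6,0,0],0],
  [[0,0,0],[6,0,0],0],
  [[0,0,0],[0,0,0],0],
])

```text
time_s: 15.45
ee_pos: [532.4, 212.1, 77.0]
ee_rot: [179.6, 0.0, -90.0]
force: [0.3, -0.0, -0.1]
gripper_width: 0.8
```

Target is y = 183, so 29 mm more.

Request:
servo_tool([
  [[0,0,0],[6,0,0],0],
  [[0,0,0],[6,0,0],0],
  [[0,0,0],[6,0,0],0],
  [[0,0,0],[6,0,0],0],
  [[0,0,0],[4,0,0],0],
  [[0,0,0],[0,0,0],0],
  [[0,0,0],[0,0,-20],0],
  [[0,0,0],[0,0,-40],0],
  [[0,0,0],[0,0,-40],0],
  [[0,0,0],[0,0,0],0],
])

```text
time_s: 16.7
ee_pos: [532.9, 182.3, 179.1]
ee_rot: [179.5, 0.0, -90.0]
force: [-0.4, 0.9, 0.9]
gripper_width: 0.6
```

Request:
servo_tool([
  [[0,0,0],[0,40,-10],0],
  [[0,0,0],[0,40,0],0],
  [[0,0,0],[0,40,0],0],
  [[0,0,0],[0,40,0],0],
  [[0,0,0],[0,0,0],0],
  [[0,0,0],[0,0,0],0],
  [[0,0,0],[0,0,0],0],
  [[0,0,0],[0,0,0],0],
  [[0,0,0],[0,0,0],0],
  [[0,0,0],[0,0,0],0],
])

```text
time_s: 17.95
ee_pos: [368.5, 181.7, 185.0]
ee_rot: [179.1, -0.1, -90.1]
force: [0.5, -0.7, 0.4]
gripper_width: 0.5
```

Run:
```python
from h import *
from workcell import env
a=env.grab_frame("scene")['pixels'];b=env.grab_frame("top")['pixels']
cv2.imwrite('pics/scene5.png',cv2.resize(a[100:300,130:400,::-1],None,fx=2.9,fy=2.9,interpolation=cv2.INTER_CUBIC))
cv2.imwrite('pics/top5.png',cv2.resize(b[100:290,110:400,::-1],None,fx=2.7,fy=2.7,interpolation=cv2.INTER_CUBIC))
s=env.state();print(s['time_s'],s['ee_pos'],s['ee_rot'])
```

```text
18.05 [368.34703014 181.71758822 185.00448851] [ 1.79073188e+02 -1.17531664e-01 -9.00510961e+01]
```

View pics/scene5.png

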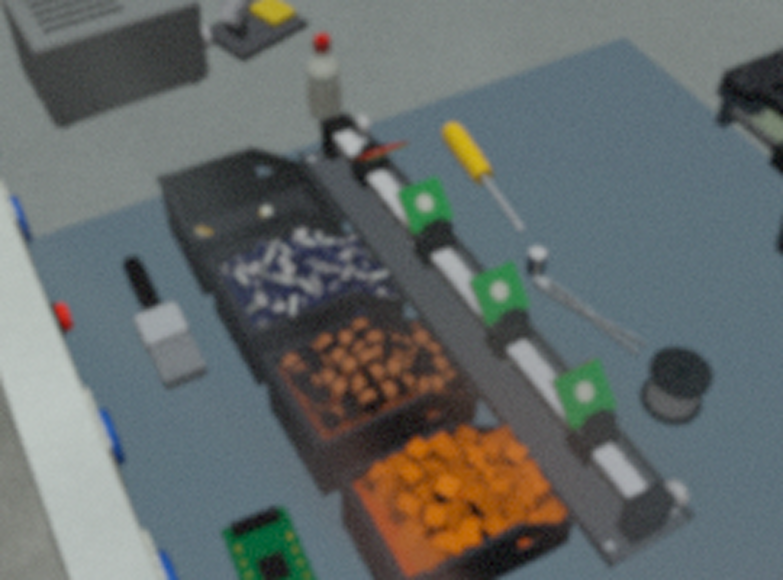

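View pics/top5.png

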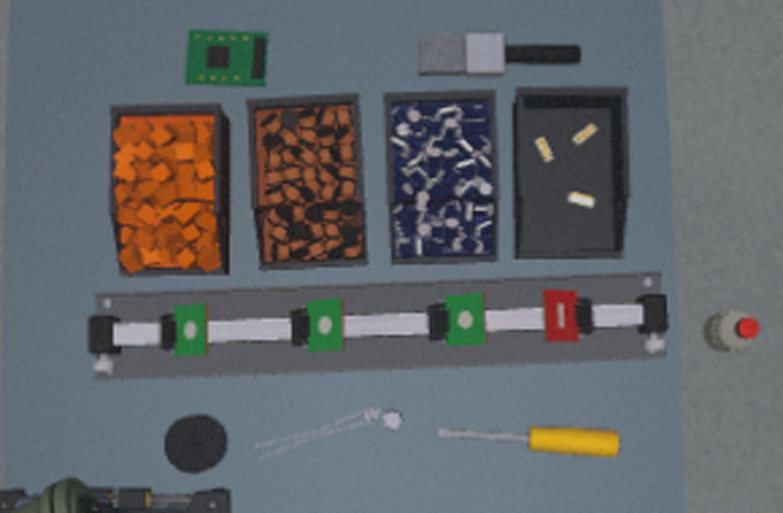

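The tags in front of relays, coils and capacitors are green up (top crop (190, 330), (325, 325), (465, 320)), and the headers tag is red up (560, 316). Nothing else looks moved, and the arm is clear.

```bash
python3 -c "
from workcell import env
print(env.job_done())"
```

```text
the job is handed in; nothing more can be done
None
```

All four tags were wrong, so I pushed each one over with the closed fingertips, without gripping any of them. The headers tag now shows red, and the capacitors, coils and relays tags show green.

My last scene and top pictures show every tag fallen to the correct side. The bins and loose items look unmoved by eye; I did not measure their positions. The measured tool force was about 1 N or less at the end of every move. The arm was backed off and clear at about 18 s, and I handed the job in. None of the checks failed or disagreed.

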